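Lock the vial carousel with its sliding bar

ROBOT

A 6-joint arm with a two-finger parallel gripper is mounted at the origin on the work surface; the furniture and walls round the work are solid. World frame = base frame: x ahead of the robot, y to its left, z up, the work surface at z = 0. Lengths are in m, angles in rad, forces in N, time in s.
With the tool pointing down it reaches from about 0.275 to 0.725 m from the base axis. Payload 15.9 kg.
Tool frame: the origin (TCP) lies on the centre line of the jaws, within the pads' length; the fingertips stand 22 mm ahead of it and the grasp point (between the pads) lies 3 mm ahead of it; z points along the fingers, y is the line along which they close (so a half turn about z gives the same grasp; the last joint's range is limited). The gripper opens to 85 mm and grips with 20 to 120 N. Pads are 22 mm wide; open, the fingers measure 114 mm over their backs; the gripper's body (76 mm by 85 mm) begins 54 mm behind the grasp point. The pads swing forward as they close: fully open they stand 13 mm farther back than shut.
Start: joints at [0, 0.213, -0.034, 1.323, 0, 1.571], TCP at [0.5, -0, 0.253] pointing down, gripper open.
Joint ranges: [-2.98, 2.98], [-0.74, 1.72], [-1.14, 1.35], [-2.1, 2.04], [-1.57, 1.44], [-3.14, 3.14]. Speed limits (rad/s): [1.89, 1.89, 2.39, 2.57, 3.14, 3.14].

INTERFACE

Orientations are given as [roll, pitch, yaw] about the fixed x, y, z axes, in that order (R = Rz(yaw) Ry(pitch) Rx(roll)).
In Python, from cell import r, solver, viewer, current_time_s, current_qpos, current_dq, current_tau, current_tcp_pos, current_ee_rot, current_wrist_force, current_moment, current_opening, current_gripper_force gives the robot as it stands. Calls block until the motion is done:
- r.goto(position, orientation): joint-space move of the TCP to a pose.
- r.line_to(position, ori=None, vel=0.15, contact_N=None): straight line of the TCP; ori=None keeps the orientation; vel is the mean speed in m/s. With contact_N (N) it stops when the force on the tool has changed by that much, and returns True; else False.
- r.set_joints(angles): joint-space move.
- r.gripper_open() and r.close(grip_force=None): open the fingers fully, or close them until they stop; grip_force is the grip in N (None keeps the last).
- r.hold(seconds).
- solver.inverse_kinematics(position, orientation): joint angles nearest the present ones, or None.
- viewer.read_camera(name): name is "scene" or "side" or "wrist"; returns a dict with "frame" (384x512x3 uint8, red, green, blue), "range_z" (384x512 float32, m along the optical axis (not along the pixel's ray), 0 where there is no reading), "K" (3x3 intrinsics, pixels), "dist" ([k1, k2, p1, p2, k3] as OpenCV has them; the pictures are not rectified), "R" (3x3) and "t" (3): a world point X has camera coordinates R X + t. Camera axes: x right, y down, z forward; pixel columns grow to the right and rows downward; lengths in m; the calibration is good to about 2 mm. A picture is of the moment at which its call begins.
A pose or a line that the arm cannot do raises r.PlanningError and nothing moves.
- r.sign_off(): hands the job in; it is judged then, once.
Readings, each from a call of its own:
- current_time_s(): time.
- current_qpos(): joint angles.
- current_dq(): joint speeds.
- current_tau(): joint torques, N m.
- current_tcp_pos(): TCP position.
- current_ee_rot(): TCP orientation.
- current_wrist_force(): force on the tool from outside, world axes, zero at the start.
- current_moment(): the same for the moment, N m.
- current_opening(): finger opening in m.
- current_gripper_force(): force on a finger pad.
Only numpy, scipy, OpenCV 4.12 (cv2) and the standard library are available. Lean on these libraries where they do the work, as an engineer would, in place of code of your own. Each camera call takes 0.05 s, during which the arm holds its last target. There are 200 camera calls.

TASK

Lock the autosampler's vial carousel so that it cannot turn while it is unloaded: with a fingertip, push the carousel round (the black peg standing on it is there for that) until the slot in its metal rim faces the steel locking bar, then push the bar's red end plate until the bar is fully home in the slot, and come away clear. Pushing is all it takes: never put the peg or the plate between the fingers, do not touch the vials in the carousel, do not shove or tip the autosampler, and leave the loose vial, tube, filter and dish round it where they stand.

Things in the scene. Friction and masses are not known exactly. Their poses are not given: they have to be found in the camera images.
- autosampler: autosampler: low white housing, dark deck 50 mm above the bench, on rubber feet (7 kg, can be shoved or tipped). Origin on the bench under the carousel's upright axis, z up. Housing spans x -125..125, y -200..125 mm, half round at +y. Carousel over the origin; locking bar on the deck at x = 0, lying along y on the -y side
- carousel: the turning part: aluminium locking disc, 210 mm diameter, 56 to 66 mm above the bench, under a light blue vial ring, 160 mm diameter, top at 88.5 mm, with a 44 mm nut (109 mm high) in the middle. Origin on its axis at bench height; slot towards its own -y, peg towards +y. Turns either way without stop, slightly stiff (0.08 N m, about 1.2 N at the peg), stays where left
- slot (a point): middle of the mouth of the slot in the disc's rim, 105 mm from the axis, 61 mm above the bench. The slot is radial, 20 mm wide, 23 mm deep, its mouth flared to 32 mm; a red dot lies beside it on the light blue ring
- gate (a point): point fixed on the autosampler at [0, -105, 61] mm of its frame: where the middle of the slot's mouth must come, on the line of the bar. Turn the carousel until slot and gate coincide
- peg (a point): point on the axis of the black finger peg at 112 mm above the bench. Upright round pin, 14 mm diameter, from 88.5 to 134.5 mm above the bench, on the light blue ring 70 mm from the carousel's axis, straight across the axis from the slot. The ring's places 45 degrees either side of it are empty; the nearest vials are 90 degrees away
- plate (a point): middle of the outer (-y) face of the red end plate of the locking bar, 78 mm above the bench. Plate 40 mm wide, 10 mm thick, from 53 to 95 mm above the bench; pushed, it moves in +y of the autosampler's frame. Drawn back, it overhangs the end of the deck by 25 mm
- plate_mid (a point): point in the middle of the red end plate, 5 mm inside plate; its axes are those of the autosampler
- lock_bar (a joint): travel of the locking bar in m: 0 drawn back (tip 15 mm outside the rim), 0.034 fully home against its stop (tip 19 mm inside the rim). Flat steel bar 16 x 8 mm in two guides, 2.5 N of friction, stays where left; starts at 0 to 0.006; cannot enter unless the slot is in line within a few mm
- vials: the five capped vials (27 mm diameter, tops up to 123 mm above the bench) seated in the carousel 60 mm from its axis, at 0, 45 and 90 degrees either side of the slot; they turn with it. Not to be touched. Origin on the carousel's axis at bench height
- amber_vial: loose amber vial with black cap, 27 mm diameter, 56 mm high, upright on the deck to the -x side of the bar. Origin in the centre of its underside. Leave it
- orange_tube: loose 50 ml tube with orange cap, 35 mm diameter, 122 mm high, upright on the bench at the autosampler's +x side. Origin in the centre of its underside. Leave it
- syringe_filter: loose white syringe filter, 26 mm diameter, 18 mm high, on the bench. Origin in the centre of its underside. Leave it
- petri_dish: loose lidded dish, 56 mm diameter, 11 mm high, on the bench at the autosampler's +x side. Origin in the centre of its underside. Leave it
Mind the look-alikes: they are no part of the job. Of the things like the amber_vial, leave any that is green, purple or yellow; of the rest the larger one is meant.

How it is judged:
On the way, in this order (a step that is already met when the one before it is completed fails the run):
1. the slot in the carousel's rim faces the locking bar (within 6 mm at the rim) (horizontal distance between slot and gate below 0.006 m), for 0.05 s.
2. the locking bar is fully home in the slot (value of joint lock_bar above 0.031 m), for 0.1 s.
At the end, for the whole second after the job is handed in: The locking bar is at least 31 mm into its 34 mm travel and at rest, the slot's mouth is within 4 mm of the gate point, the autosampler has not moved more than 10 mm, and the loose vial, tube, filter and dish stand within 20 mm of where they were, the vial and tube upright (value of joint lock_bar above 0.031 m and horizontal distance between slot and gate below 0.004 m and velocity of joint lock_bar below 0.01 m/s and distance of each of autosampler, gate from where it was at the start of the episode below 0.01 m and distance of each of amber_vial, orange_tube, syringe_filter, petri_dish from where it was at the start of the episode below 0.02 m and angle between each of amber_vial, orange_tube's own z axis and vertical below 0.2 rad); the robot touches nothing.
It fails at once if the autosampler is shoved more than 10 mm, lifted or tipped (distance of any of autosampler, gate from where it was at the start of the episode above 0.01 m or angle between autosampler's own z axis and vertical above 0.05 rad).
It fails at once if the vials in the carousel are touched (more than 1 N) (contact force between any of the arm, the fingers and vials above 1 N).
It fails at once if the peg is taken between the fingers (horizontal distance between the grasp point and peg below 0.006 m and height (world z) of the grasp point below 0.132 m).
It fails at once if the red end plate is taken between the fingers (y of the grasp point in the frame of plate_mid between -0.004 and 0.004 m and x of the grasp point in the frame of plate_mid between -0.02 and 0.02 m and z of the grasp point in the frame of plate_mid below 0.016 m).
It fails at once if a loose thing is knocked or carried more than 20 mm, or the loose vial or tube tipped (distance of any of amber_vial, orange_tube, syringe_filter, petri_dish from where it was at the start of the episode above 0.02 m or angle between any of amber_vial, orange_tube's own z axis and vertical above 0.3 rad).
It also fails if it takes over 56 s, if anything falls off the work surface, if the arm or the gripper's body presses on something with over 40 N, if the wrist force passes 120 N, or if a joint passes its speed limit or range.

## Working session

There is one attempt and no reset: what is moved stays moved. The work goes in short steps, each a Python script; the robot and the scene stay as the last script left them, time stands still between calls to the robot, and variables do not carry over. Pictures are saved under pics/ and viewed, at most 10 in all, crops included, and the job is handed in when it is done.

```bash
mkdir -p pics; ls; cat > h.py <<'E'
import numpy as np, cv2
from cell import *
def ray(c,uv):
    uv=np.array(uv,float).reshape(-1,1,2)
    n=cv2.undistortPoints(uv,c["K"],np.array(c["dist"])).reshape(-1,2)
    d=np.c_[n,np.ones(len(n))]@np.array(c["R"]); o=-np.array(c["R"]).T@np.array(c["t"])
    return o,d
def plane(c,uv,z):
    o,d=ray(c,uv); return o+d*((z-o[2])/d[:,2])[:,None]
def cloud(c):
    h,w=c["range_z"].shape; v,u=np.mgrid[:h,:w]
    n=cv2.undistortPoints(np.dstack([u,v]).reshape(-1,1,2).astype(float),c["K"],np.array(c["dist"])).reshape(-1,2)
    z=c["range_z"].reshape(-1,1).astype(float)
    return ((np.c_[n,np.ones(len(n))]*z-np.array(c["t"]))@np.array(c["R"])).reshape(h,w,3)
def save(c,name): cv2.imwrite("pics/"+name+".png",c["frame"][:,:,::-1])
E
python3 - <<'E'
from h import *
ims=[]
for n in ["scene","side","wrist"]:
    c=viewer.read_camera(n); np.savez("pics/%s0.npz"%n,**c); save(c,n+"0")
    print(n,-np.array(c["R"]).T@np.array(c["t"]),np.array(c["R"])[2],c["K"][0][0])
E
```

```text
pics
scene [-0.11704112 -0.67097743  0.59437372] [ 0.56466048  0.69298984 -0.44824504] 497.30759743518803
side [ 0.20965045 -0.84925823  0.49609385] [ 0.30211187  0.86836958 -0.39327178] 436.19429434011005
wrist [0.49924409 0.0703115  0.37349741] [-0.00207972 -0.2808324  -0.95975457] 269.2820870204325
```

View pics/scene0.png

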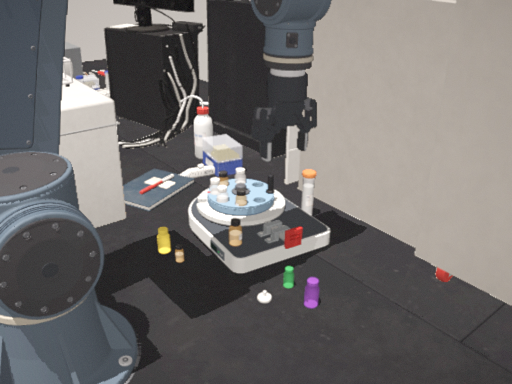

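View pics/side0.png

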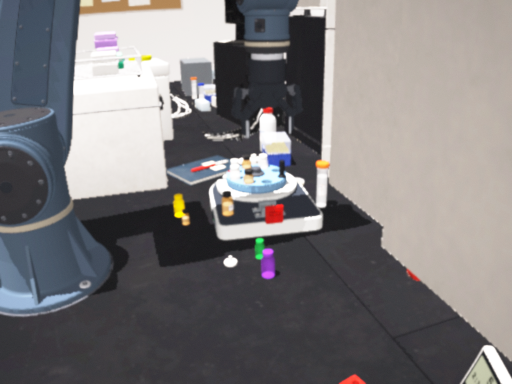

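View pics/wrist0.png

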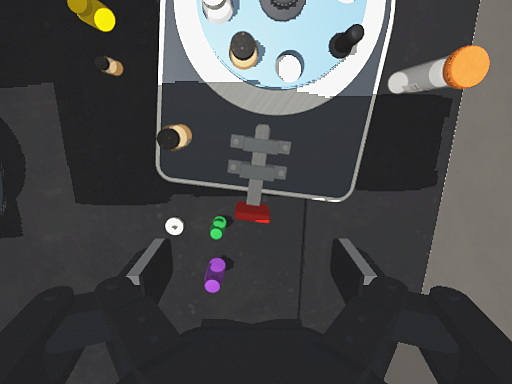

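The three views agree. In the wrist picture the plate is at (253,212), the peg's top at (340,40), the nut at (283,3), and the green and purple decoys are in front of the plate. The red dot and slot can't be seen from here. I'll measure coarsely now, then look from above.

```bash
cat >> h.py <<'E'
def circ(P):
    A=np.c_[2*P[:,:2],np.ones(len(P))]; s=np.linalg.lstsq(A,(P[:,:2]**2).sum(1),rcond=None)[0]
    return s[:2],np.sqrt(s[2]+s[:2]@s[:2])
def masks(c):
    H=cv2.cvtColor(c["frame"],cv2.COLOR_RGB2HSV).astype(int); h,s,v=H[...,0],H[...,1],H[...,2]
    return dict(red=((h<6)|(h>174))&(s>150)&(v>80), blue=(h>90)&(h<115)&(s>40)&(v>130))
E
python3 - <<'E'
from h import *
for n in ["scene","side","wrist"]:
    c=dict(np.load("pics/%s0.npz"%n)); X=cloud(c); m=masks(c); valid=c["range_z"]>0
    near=(abs(X[...,0]-.5)<.35)&(abs(X[...,1])<.45)&valid
    P=X[m["red"]&near&(X[...,2]<.12)&(X[...,2]>.04)]
    if len(P): print(n,"red",len(P),np.median(P,0).round(4),P.min(0).round(3),P.max(0).round(3))
    P=X[m["blue"]&near&(abs(X[...,2]-.0885)<.006)]
    if len(P): print(" blue",len(P),np.median(P,0).round(4),P.min(0).round(3),P.max(0).round(3))
    k=near&(X[...,2]>.126)&(X[...,2]<.14)
    P=X[k]; uv=np.argwhere(k)
    print(" z126-140",len(P),P[::max(1,len(P)//12)].round(3).tolist())
    P=X[near&(abs(X[...,2]-.05)<.004)]
    print(" deck",len(P),P.min(0).round(3),P.max(0).round(3))
# reachable view over carousel?
for p in ([.5,-.03,.40],[.5,.0,.45],[.55,.1,.35],[.5,.1,.35]):
    print(p,solver.inverse_kinematics(p,[np.pi,0,current_ee_rot()[2]] if np.ndim(current_ee_rot())==1 else None))
print(current_ee_rot())
E
```

```text
scene red 296 [ 0.4971 -0.0417  0.0787] [ 0.48  -0.047  0.056] [ 0.518 -0.032  0.097]
 blue 859 [0.5351 0.149  0.0886] [0.448 0.094 0.083] [0.608 0.251 0.094]
 z126-140 1651 [[0.793, 0.28, 0.139], [0.772, 0.134, 0.137], [0.77, 0.056, 0.133], [0.773, -0.002, 0.134], [0.252, 0.358, 0.134], [0.199, 0.357, 0.139], [0.769, -0.077, 0.129], [0.773, -0.157, 0.136], [0.652, -0.26, 0.129], [0.654, -0.311, 0.132], [0.655, -0.356, 0.134], [0.651, -0.389, 0.133], [0.653, -0.426, 0.131]]
 deck 3478 [ 0.209 -0.164  0.046] [0.819 0.45  0.054]
side red 303 [ 0.5006 -0.0416  0.0767] [ 0.481 -0.048  0.05 ] [0.555 0.054 0.097]
 blue 316 [0.5318 0.1253 0.0872] [0.45  0.096 0.083] [0.605 0.245 0.094]
 z126-140 1274 [[0.772, 0.28, 0.14], [0.299, 0.357, 0.134], [0.202, 0.361, 0.136], [0.182, 0.359, 0.133], [0.772, 0.092, 0.131], [0.771, 0.021, 0.13], [0.772, -0.055, 0.126], [0.653, -0.266, 0.126], [0.651, -0.32, 0.133], [0.653, -0.359, 0.134], [0.652, -0.386, 0.13], [0.653, -0.43, 0.139], [0.651, -0.449, 0.129]]
 deck 2531 [ 0.151 -0.165  0.046] [0.775 0.45  0.054]
wrist red 553 [ 0.4996 -0.0344  0.0924] [ 
[... 189 characters left out ...]
2, 0.129], [0.768, -0.086, 0.126], [0.768, -0.096, 0.136], [0.768, -0.109, 0.136], [0.768, -0.126, 0.128], [0.769, -0.126, 0.139], [0.77, -0.145, 0.131], [0.691, -0.233, 0.126], [0.702, -0.232, 0.13], [0.71, -0.233, 0.132], [0.719, -0.232, 0.135]]
 deck 21407 [ 0.312 -0.16   0.046] [0.772 0.189 0.054]
[0.5, -0.03, 0.4] [-0.05992816  0.25063025  0.3866675   1.70683358  0.          1.51083661]
[0.5, 0.0, 0.45] [0.         0.29639608 0.58383971 1.85823995 0.         1.57076477]
[0.55, 0.1, 0.35] [0.1798535  0.35622768 0.40225374 1.61682239 0.         1.75061827]
[0.5, 0.1, 0.35] [0.19739556 0.24359246 0.24829614 1.5755     0.         1.76816033]
[-3.14077116e+00 -9.74467846e-06  1.57082789e+00]
```

```bash
python3 - <<'E'
from h import *
r.goto([.53,.15,.36],[-np.pi,0,np.pi/2])
c=viewer.read_camera("wrist"); np.savez("pics/wrist1.npz",**c); save(c,"wrist1")
X=cloud(c); m=masks(c)
n8=m["blue"]&(abs(X[...,2]-.0885)<.006)&(abs(X[...,0]-.53)<.12)
cnt=np.argwhere(cv2.morphologyEx(n8.astype(np.uint8),cv2.MORPH_CLOSE,np.ones((15,15)))>0)
hull=cv2.convexHull(cnt[:,::-1].astype(np.int32)).reshape(-1,2)
P=plane(c,hull,.0885); print("ring",circ(P))
k=(abs(X[...,2]-.109)<.003)&(np.hypot(X[...,0]-.527,X[...,1]-.17)<.03); Q=X[k]; print("nut",len(Q),Q.mean(0),(Q.min(0)+Q.max(0))/2)
k=(X[...,2]>.127)&(X[...,2]<.14)&(np.hypot(X[...,0]-.527,X[...,1]-.17)<.1); Q=X[k]; print("pegtop",len(Q),Q.mean(0),(Q.min(0)+Q.max(0))/2, np.argwhere(k).mean(0))
k=m["red"]&(np.hypot(X[...,0]-.527,X[...,1]-.17)<.12); print("dot",X[k].mean(0) if k.any() else None,np.argwhere(k).mean(0) if k.any() else None)
k=m["red"]&(X[...,1]<.05)&(X[...,1]>-.08)&(X[...,2]>.09)&(X[...,2]<.1); Q=X[k]
if len(Q): print("platetop",len(Q),cv2.minAreaRect((Q[:,:2]*1000).astype(np.float32)))
print(current_time_s())
E
```

```text
ring (array([0.52730133, 0.17626623]), np.float64(0.07818507182805118))
nut 253 [0.52715171 0.17678034 0.1083022 ] [0.5271437  0.17733876 0.10820735]
pegtop 91 [0.5829724  0.13599934 0.13237134] [0.5831527  0.1350522  0.13145908] [180.81318681 292.04395604]
dot [0.47955976 0.22165673 0.17871488] [149.76470588 212.47058824]
platetop 148 ((499.580322265625, -37.50985336303711), (10.274904251098633, 38.66862487792969), 82.12482452392578)
0.975
```

View pics/wrist1.png

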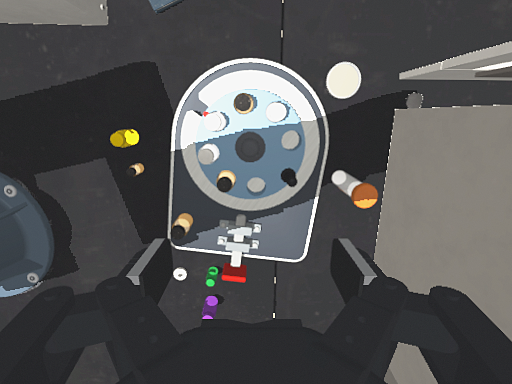

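In this top view the peg top is at (291,178), the nut at (250,147), the red dot at (206,115) and the plate at (234,271). That puts the axis at (.527,.177), the peg at bearing -36° and the bar line at 82.6°. The peg therefore goes about 119° counter-clockwise, and its trailing side is clear.

```bash
cat >> h.py <<'E'
C=np.array([.5273,.1768]); D=np.radians
def pose(th,d,z,s=1,rr=.070):   # finger d behind the peg at bearing th(deg)
    u=np.array([np.cos(D(th)),np.sin(D(th))]); t=np.array([-u[1],u[0]])
    return [*(C+rr*u-s*d*t),z],[np.pi,0,D(th+90)]
def look(name,tcp=(.53,.15,.36),yaw=np.pi/2,fly=True):
    if fly: r.goto(list(tcp),[np.pi,0,yaw])
    c=viewer.read_camera("wrist"); np.savez("pics/%s.npz"%name,**c); save(c,name); X=cloud(c); m=masks(c)
    rc=np.hypot(X[...,0]-C[0],X[...,1]-C[1])
    k=(X[...,2]>.127)&(X[...,2]<.14)&(rc<.1)&(rc>.04); Q=X[k]
    p=(Q.min(0)+Q.max(0))[:2]/2; q=Q.mean(0)[:2]
    print("peg",len(Q),p,q,[round(float(np.degrees(np.arctan2(*(a-C)[::-1]))),2) for a in (p,q)],np.hypot(*(q-C)))
    return c,X,m
E
python3 - <<'E'
from h import *
r.close(20)
print(current_opening(), current_time_s())
th0=-36.2
r.goto(*pose(th0,.036,.22)); p,o=pose(th0,.036,.134); r.line_to(p,o,vel=.12)
p,o=pose(th0,.0185,.134); print(r.line_to(p,o,vel=.04,contact_N=3))
for th in np.arange(th0+12,77,12.5):
    p,o=pose(th,.018,.134); r.line_to(p,o,vel=.06); 
    print(round(th,1),current_wrist_force().round(1),np.round(current_tcp_pos(),3))
print(th,current_time_s())
p,o=pose(th,.035,.134); r.line_to(p,o,vel=.08); p[2]=.22; r.line_to(p,o,vel=.15)
look("w2"); print(current_time_s())
E
```

```text
-0.00016288865485920221 1.7417
False
-24.2 [-0.1 -0.7 -0. ] [0.584 0.132 0.134]
-11.7 [-0.  -0.1  0.5] [0.592 0.145 0.134]
0.8 [-0.1  0.2  0.6] [0.597 0.159 0.134]
13.3 [-0.1 -0.7  0.2] [0.599 0.175 0.134]
25.8 [-0.3 -0.3  0.8] [0.598 0.191 0.134]
38.3 [ 0.3  0.3 -0.7] [0.593 0.206 0.134]
50.8 [-0.8 -0.5  0.1] [0.586 0.219 0.134]
63.3 [-0.2 -0.1 -0. ] [0.575 0.231 0.134]
75.8 [-0.4  0.5 -0. ] [0.562 0.24  0.134]
75.8 7.525
peg 108 [0.54363832 0.24350048] [0.54317227 0.24326798] [76.24, 76.57] 0.06833682541701654
9.7833
```

View pics/w2.png

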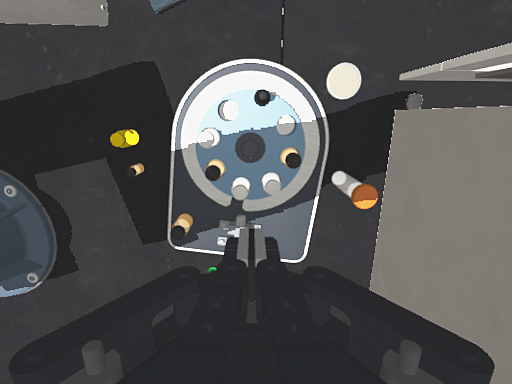

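The peg is now at about 76.4°, at (262,97), and the slot mouth is near (243,205), just short of the bar. I'll take a closer look at the slot and bar.

```bash
python3 - <<'E'
from h import *
c,X,m=look("w3",(.51,-.0,.30))
k=m["red"]&(X[...,2]>.09)&(X[...,2]<.1)&(X[...,1]<.03); Q=X[k]
if len(Q): print("platetop",len(Q),Q.mean(0),cv2.minAreaRect((Q[:,:2]*1000).astype(np.float32)))
# rectified top view on plane z=.066 : 0.25 mm/px region x .46-.58,y -.06..0.10
xs=np.arange(.44,.60,.00025); ys=np.arange(.12,-.03,-.00025)
g=np.array([[x,y,.066] for y in ys for x in xs])
uv,_=cv2.projectPoints(g,cv2.Rodrigues(np.array(c["R"]))[0],np.array(c["t"]),c["K"],np.array(c["dist"]))
mp=uv.reshape(len(ys),len(xs),2).astype(np.float32)
im=cv2.remap(c["frame"],mp[...,0],mp[...,1],cv2.INTER_CUBIC)
np.save("pics/rect.npy",im); cv2.imwrite("pics/rect.png",im[:,:,::-1]); print(im.shape,current_time_s())
E
```

```text
Traceback (most recent call last):
  File "h.py", line 31, in look
    p=(Q.min(0)+Q.max(0))[:2]/2; q=Q.mean(0)[:2]
       ~~~~~^^^
ValueError: zero-size array to reduction operation minimum which has no identity
```

```bash
sed -i 's/^    p=(Q.min/    if not len(Q): return c,X,m\n    p=(Q.min/' h.py; cat > rect.py <<'E'
from h import *
def rect(c,name):
    X=cloud(c); m=masks(c)
    k=m["red"]&(X[...,2]>.09)&(X[...,2]<.1)&(X[...,1]<.03); Q=X[k]
    if len(Q): print("platetop",len(Q),Q.mean(0),cv2.minAreaRect((Q[:,:2]*1000).astype(np.float32)))
    xs=np.arange(.44,.60,.00025); ys=np.arange(.12,-.03,-.00025)
    gx,gy=np.meshgrid(xs,ys); g=np.dstack([gx,gy,0*gx+.066]).reshape(-1,3)
    uv,_=cv2.projectPoints(g,np.array(c["R"]),np.array(c["t"]),c["K"],np.array(c["dist"]))
    mp=uv.reshape(len(ys),len(xs),2).astype(np.float32)
    im=cv2.remap(c["frame"],mp[...,0],mp[...,1],cv2.INTER_CUBIC)
    cv2.imwrite("pics/%s.png"%name,im[:,:,::-1]); return im
E
python3 -c "
from rect import *
rect(dict(np.load('pics/w3.npz')),'rect'); print(current_time_s())"
```

```text
platetop 234 [ 0.49996591 -0.03693593  0.09424964] ((499.7912902832031, -37.874759674072266), (10.588603973388672, 39.04824447631836), 83.17601013183594)
10.525
```

View pics/rect.png

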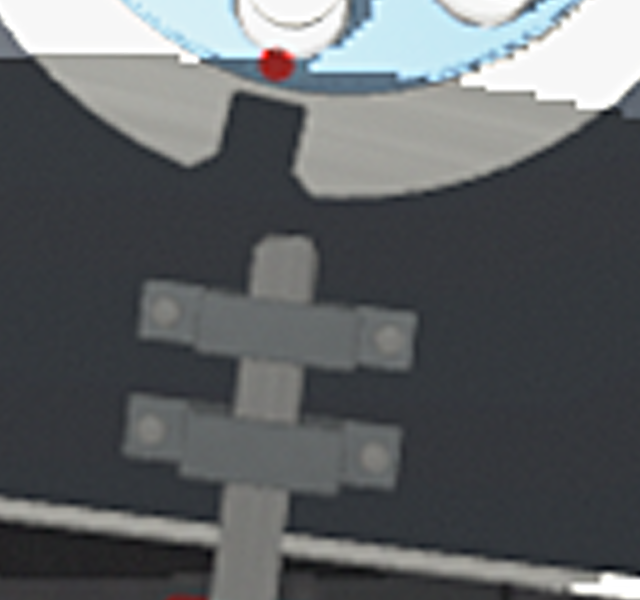

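The rectified view shows the bar centre line through (284,255) and (252,520), tilted 6.9°. It would meet the rim at about (293,178). The slot mouth's centre is at (252,182), so it needs about 10.2 mm more, which is 5.6° counter-clockwise.

```bash
python3 - <<'E'
from rect import *
p,o=pose(75.8,.035,.22); r.goto(p,o); p[2]=.134; r.line_to(p,o,vel=.12)
p,o=pose(75.8,.019,.134); r.line_to(p,o,vel=.06)
p,o=pose(81.4,.018,.134); r.line_to(p,o,vel=.02); r.hold(.2)
p,o=pose(81.4,.035,.134); r.line_to(p,o,vel=.08); p[2]=.22; r.line_to(p,o,vel=.15)
c,X,m=look("w4",(.51,0,.30)); rect(c,"rect2"); print(current_time_s())
E
```

```text
platetop 238 [ 0.50005486 -0.03685443  0.09421451] ((499.8994445800781, -37.650054931640625), (10.056414604187012, 39.19977951049805), 82.45553588867188)
15.7333
```

View pics/rect2.png

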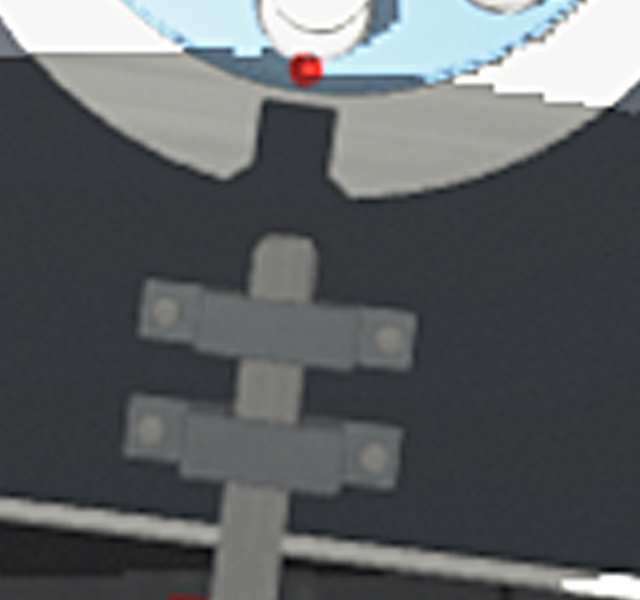

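The slot mouth's centre is now (291,190), on the bar line at (292,190), so the slot is lined up. Next I push the plate, checking the decoys' heights first.

```bash
python3 - <<'E'
from h import *
for f in ("wrist0","scene0"):
    c=dict(np.load("pics/%s.npz"%f)); X=cloud(c); H=cv2.cvtColor(c["frame"],cv2.COLOR_RGB2HSV)
    for n,a,b in (("green",45,80),("purple",130,165)):
        k=(H[...,0]>a)&(H[...,0]<b)&(H[...,1]>120)&(abs(X[...,0]-.47)<.1)&(X[...,1]<0)&(X[...,1]>-.25)&(X[...,2]<.2)
        print(n,X[k].min(0).round(3),X[k].max(0).round(3))
b=np.array([.120,.9928]); mid=np.array([.4999,-.0374]); o=[np.pi,0,np.arctan2(b[1],b[0])]
P=lambda d,z:[*(mid+b*d),z]
r.goto(P(-.042,.16),o); r.line_to(P(-.042,.092),vel=.1)
print(r.line_to(P(-.018,.092),vel=.05,contact_N=8))
print("push",r.line_to(P(.022,.092),vel=.03,contact_N=8),current_tcp_pos(),current_wrist_force())
print("more",r.line_to(P(.036,.092),vel=.012,contact_N=12),(np.array(current_tcp_pos())[:2]-mid)@b,current_wrist_force(),current_time_s())
E
```

```text
green [ 0.436 -0.11  -0.001] [ 0.462 -0.071  0.044]
purple [ 0.422 -0.205 -0.001] [ 0.459 -0.139  0.058]
green [ 0.441 -0.093 -0.003] [ 0.507 -0.026  0.044]
purple [ 0.43  -0.167 -0.002] [ 0.516 -0.088  0.057]
False
push True [ 0.50171162 -0.02317186  0.09192117] [ 0.42581639 -5.11834565  4.1012668 ]
more True 0.01432635561688065 [ 0.77310443 -1.3392356   1.57613994] 19.3833
```

```bash
python3 - <<'E'
from rect import *
b=np.array([.120,.9928]); p=np.array(current_tcp_pos()); q=p.copy(); q[:2]-=.03*b
r.line_to(list(q),vel=.08); q[2]=.18; r.line_to(list(q),vel=.12)
c,X,m=look("w5",(.51,0,.30)); rect(c,"rect3"); print(current_time_s())
E
```

```text
platetop 247 [ 0.50344235 -0.00715893  0.09413013] ((503.4671936035156, -7.866668701171875), (10.196710586547852, 37.833709716796875), 82.35455322265625)
21.4333
```

View pics/rect3.png

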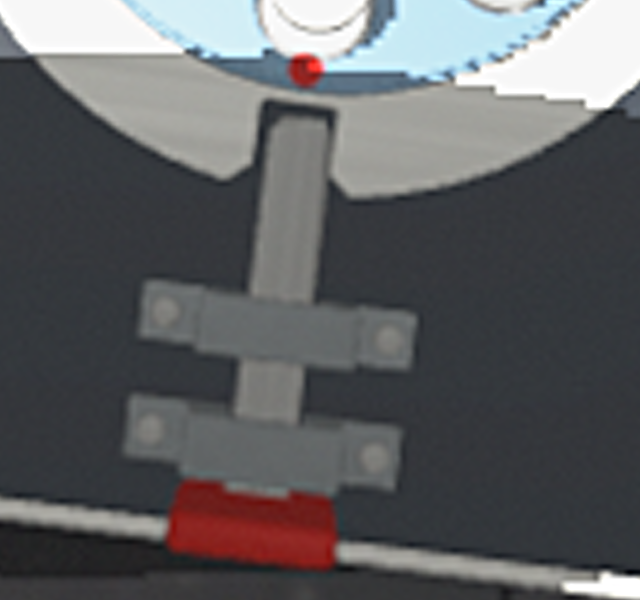

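The bar tip is at (298,114), about 3.5–4 mm short of the slot's bottom at (300,101). The description gives 4 mm when home, so the bar is home. The guides have not moved and the arm is clear.

```bash
python3 -c "
from cell import *
print(r.sign_off())"
```

```text
the job is handed in; nothing more can be done
None
```

The carousel is turned so its slot faces the bar, the locking bar is fully home in the slot as far as the last picture shows, the arm is clear, and the job is handed in at about 21 s on the robot's clock; no verdict was returned.

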